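# Stop-button check on the hangar hoist's radio control box

### The arm

A 6-joint arm with a two-finger parallel gripper is mounted at the origin on a cart in front of the work surface, level with it; the furniture and walls round the work are solid. World frame = base frame: x ahead of the robot, y to its left, z up, the work surface at z = 0. Lengths are in m, angles in rad, forces in N, time in s.
With the tool pointing down it reaches from about 0.425 to 0.95 m from the base axis. Payload 3.5 kg.
Tool frame: the origin (TCP) lies midway between the tips of the shut fingers; the grasp point (between the pads) lies 19 mm behind it; z points along the fingers, y is the line along which they close (so a half turn about z gives the same grasp; the last joint's range is limited). The gripper opens to 85 mm and grips with 20 to 120 N. Pads are 22 mm wide; open, the fingers measure 114 mm over their backs; the gripper's body (76 mm by 85 mm) begins 54 mm behind the grasp point. The pads swing forward as they close: fully open they stand 13 mm farther back than shut.
Start: joints at [-1.499, 0.286, 1.577, -0, 1.279, -0.15], TCP at [0.149, -0.658, 0.231] pointing down, gripper open.
Joint ranges: [-2.77, 2.77], [-0.9, 2.22], [0.21, 2.48], [-1.53, 4.67], [0.24, 2.81], [-2.84, 2.84]. Speed limits (rad/s): [2.79, 2.79, 3.14, 3.14, 3.14, 3.14].

### API

Orientations are given as a 3x3 rotation matrix whose columns are the frame's x, y, z axes.
In Python, from rig import * gives the robot as it stands. The module is installed in compiled form; this text tells all that it offers.
- The arm moves only by the shell command python3 -m inch 'ROWS'. ROWS is JSON, a list of rows, each a list of 5 numbers: the shift along the tool's x, y, z in m, then the turn about the tool's z in rad, then the finger opening in m, from 0 to 0.0854. In form: [[tx, ty, tz, spin, grip], ...]. A call has 1 to 8 rows; each row is the pose to reach, as a shift and turn from the pose commanded when the call began, along the tool's axes at that moment; what a row does not reach only later rows make up. A row lasts 1/8 s, in which the tool goes at most 62.5 mm and 10.7 degrees, less where a joint would pass 70% of its speed; a pose out of reach is approached as far as the arm can. A call with a gripper value outside its range is refused whole. The fingers move at their own pace and stop on an object; the grip force is fixed at half the most. Time passes only in rows, so rows that repeat a pose let the fingers close. It gives the time, the measured TCP pose, the force, the opening and the grip force at its end, in the units of the state.
- sense(): the state, without advancing time (a new reading comes with each control period).
- snapshot(name): name is "side" or "top"; returns a dict with "pixels" (384x512x3 uint8, blue, green, red), "camera_matrix" (3x3 intrinsics, pixels), "R" (3x3) and "t" (3): a world point X has camera coordinates R X + t. Camera axes: x right, y down, z forward; pixel columns grow to the right and rows downward; lengths in m; the calibration is good to about 2 mm. A picture is of the moment at which its call begins. There is no depth.
- job_done(): hands the job in; it is judged then, once.
The state is a dict: "t": time; "qpos": joint angles; "qd": joint speeds; "tau": joint torques, N m; "position": TCP position; "tool_rot": TCP orientation; "wrist_force": force on the tool from outside, world axes, zero at the start; "ft_torque": the same for the moment, N m; "width": opening from 0.0 (shut) to 1.0 (fully open); "finger_force": force on a finger pad.
Only numpy, scipy, OpenCV 4.12 (cv2) and the standard library are available. Lean on these libraries where they do the work, as an engineer would, in place of code of your own. Each camera call takes 0.05 s, during which the arm holds its last target. There are 200 camera calls.

### The job

Do the start-of-shift check on the yellow radio control box of the hangar hoist: press its red mushroom stop button straight down until it latches and stays in by itself, take the finger off, then push one lobe of its head round clockwise with a fingertip, not gripping it, until it springs back out, and last press the green start button fully in to re-arm the box. Do not lift or tip the box or shove it away from its place, keep off the two joysticks and the black horn button, and leave the valve, the blue fitting and the batteries round it alone. Finish with the red button out and nothing held in.

Things in the scene. Friction and masses are not known exactly. Their poses are not given: they have to be found in the camera images.
- transmitter: Radio control box: yellow tub, black frame, dark panel on top; 172 x 292 mm, panel at 86 mm, about 2 kg, loose on rubber feet (9 to 17 N sideways slides it). Origin: centre of its underside, on the bench; x from its front (battery door, key) to its back, y left, z up. Stop button axis at (5, -85) mm, start button (-52, 35), horn button (-52, 92) in this frame.
- panel (a point): Centre of the panel's top face, axes as the box's. Standing up from it, in mm: joysticks at (18, 42) and (18, 90), 33 high; two steel guard hoops along x from -18 to 54 at y = 6 and y = 126, 42 high; antenna at (64, 112), 46 high; buttons as listed. All else on it is under 5 high. Bumper frame's top: 3 mm below the panel.
- stop_top (a point): Centre of the top of the red stop button's head, on its axis: 35 mm above the panel when out, about 26 mm latched in. The head is a round middle, 41 mm diameter and 21 mm high, with three round lobes; flat underside 14 mm above the panel when out, 5 to 6 mm latched. A yellow disc, 76 mm diameter and 2.5 mm thick, lies on the panel under it. White arrows on top point clockwise.
- stop_lobe (a point): Middle of the left lobe of the stop button's head, 23 mm from the axis and 7 mm above the underside; it moves with the head. Three round lobes, 19 mm diameter, 16 mm high, 65 mm over all. Untwisted they point at 90 (this one), 210 and 330 degrees from the box's x axis, counted towards its y; the open gaps between them are centred at 30, 150 and 270 degrees.
- stop_plunge (a joint): How far the red stop button is pressed in, m: 0 out, 0.0108 at its hard stop; a pawl snaps in at about 0.0095 and holds it at 0.0085 to 0.009. It takes 6 N to start, 12 to 14 N to pass the pawl (at half travel). If let go earlier it comes back out. It comes out again only by twisting the head.
- stop_twist (a joint): Turn of the stop button's head, rad, clockwise seen from above: 0 at rest, stop at 0.9. It takes 0.04 to 0.07 N m (2 to 3 N at a lobe) against a return spring, which turns it back to 0 once it is out. The pawl lets go at about 0.56 and the head springs out by itself. The lobes turn with it.
- start_top (a point): Centre of the flat top of the green start button (28 mm diameter), 14 mm above the panel when out; the aluminium ring round it is 37 mm wide and 4 mm high.
- start_button (a joint): How far the green start button is pressed, m: 0 out, 0.0045 fully in; spring, 2 N to start, 5.6 N fully in.
- horn_button (a joint): How far the black horn button (same shape as the green one) is pressed, m. Leave it alone.
- joystick_1 (a joint): Tilt of the joystick at (18, 42), rad, 0 upright, sprung. Leave it alone.
- joystick_2 (a joint): Tilt of the joystick at (18, 90), rad, 0 upright, sprung. Leave it alone.
- relief_valve: Bystander: alloy relief valve with blue adapter, 104 x 149 x 71 mm, lying loose on the bench off the box's right end. Origin: centre of its underside.
- union_blue: Bystander: blue pipe union, 22 x 25 x 39 mm, standing on end in front of the box. Origin: centre of its underside.
- battery_a: Bystander: red and white battery, 15 mm diameter, 50 mm high, standing on end in front of the box. Origin: centre of its underside.
- battery_b: Bystander: a second battery like battery_a, also in front of the box. Origin: centre of its underside.

How it is judged:
On the way, in this order (a step that is already met when the one before it is completed fails the run):
1. the red stop button is latched: in by more than 7 mm with no finger on the box (value of joint stop_plunge above 0.007 m and contact force between the fingers and transmitter below 0.2 N), for 0.2 s.
2. the head has been twisted and has sprung back out (less than 2 mm in) (value of joint stop_plunge below 0.002 m), for 0.1 s.
3. the green start button is pressed in by more than 3 mm while the stop button is out (value of joint start_button above 0.003 m and value of joint stop_plunge below 0.002 m), for 0.1 s.
At the end, for the whole second after the job is handed in: The red stop button is out (less than 2 mm in) and its head turned back (under 0.15 rad), the green button is out (under 1 mm), the box stands upright and still within 40 mm of where it was, and the valve, fitting and batteries are within 30 mm of where they were (value of joint stop_plunge below 0.002 m and value of joint stop_twist below 0.15 rad and value of joint start_button below 0.001 m and distance of transmitter from where it was at the start of the episode below 0.04 m and linear speed of transmitter below 0.01 m/s and angle between transmitter's own z axis and vertical below 0.05 rad and distance of each of relief_valve, union_blue, battery_a, battery_b from where it was at the start of the episode below 0.03 m); the robot touches nothing.
It fails at once if the head is gripped, not pushed: over 30 N of finger force on the box while the head is turned by more than 0.15 rad (value of joint stop_twist above 0.15 rad and contact force between the fingers and transmitter above 30 N).
It fails at once if the box is lifted or tipped (height (world z) of transmitter above 0.012 m or angle between transmitter's own z axis and vertical above 0.12 rad).
It fails at once if the box is shoved more than 40 mm (distance of transmitter from where it was at the start of the episode above 0.04 m).
It fails at once if a joystick is pushed over (0.2 rad) or the black horn button is pressed (2 mm) (value of joint any of joystick_1, joystick_2 above 0.2 rad or value of joint any of joystick_1, joystick_2 below -0.2 rad or value of joint horn_button above 0.002 m).
It fails at once if the valve, fitting or a battery is moved by more than 30 mm (distance of any of relief_valve, union_blue, battery_a, battery_b from where it was at the start of the episode above 0.03 m).
It also fails if it takes over 45 s, if anything falls off the work surface, if the arm or the gripper's body presses on something with over 40 N, if the wrist force passes 120 N, or if a joint passes its speed limit or range.

## Working session

There is one attempt and no reset: what is moved stays moved. The work goes in short steps, Python scripts to look and compute and a shell command to move; the robot and the scene stay as the last step left them, time stands still between calls to the robot, and variables do not carry over. Pictures are saved under pics/ and viewed, at most 10 in all, crops included, and the job is handed in when it is done.

```bash
mkdir -p pics; python3 - <<'E'
from rig import *
import cv2,numpy as np,pickle
d={}
for n in("top","side"):
    s=snapshot(n);d[n]=s;cv2.imwrite(f"pics/{n}0.png",s["pixels"]);print(n,s["camera_matrix"].tolist(),(-s["R"].T@s["t"]).round(3),s["R"].round(2).tolist())
pickle.dump(d,open("d0.pkl","wb"))
s=sense();print(s["t"],s["position"],s["tool_rot"],s["wrist_force"],s["width"])
E
```

```text
top [[349.20385192688036, 0.0, 252.51379517770613], [0.0, 349.20385192688036, 185.3166446992596], [0.0, 0.0, 1.0]] [ 0.506 -0.061  0.956] [[-0.03, -1.0, -0.02], [-1.0, 0.03, -0.09], [0.09, 0.02, -1.0]]
side [[415.5828015750597, 0.0, 254.86149997712462], [0.0, 415.5828015750597, 190.93277201215878], [0.0, 0.0, 1.0]] [0.064 0.618 0.677] [[-0.81, -0.58, -0.01], [-0.32, 0.45, -0.83], [0.49, -0.67, -0.55]]
0.1 [ 0.14849035 -0.65784179  0.23005293] [[ 9.75501800e-01  2.19991391e-01 -1.59836902e-04]
 [ 2.19991203e-01 -9.75499361e-01  2.20610913e-03]
 [ 3.29404220e-04 -2.18722614e-03 -9.99997554e-01]] [-0.54595927 -0.62211573 -0.08505517] 1.0018983763080593
```

View pics/top0.png

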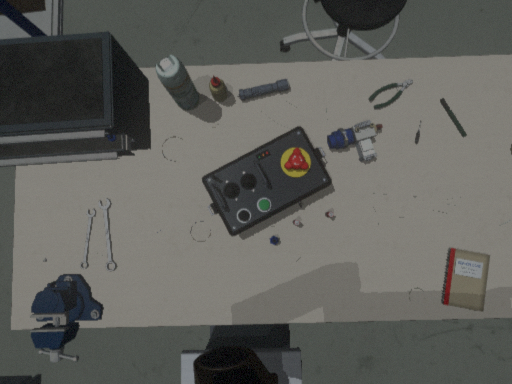

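View pics/side0.png

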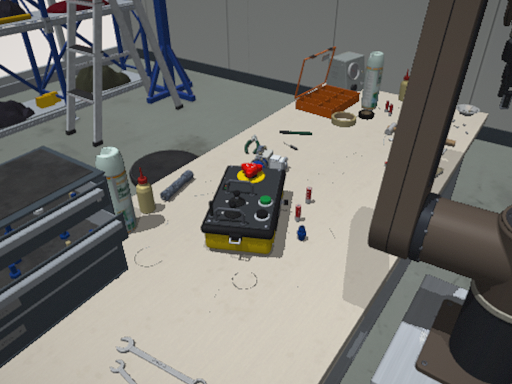

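The top view shows the box with its red head near (296,161) on the yellow disc, the green button near (264,205) and the horn near (244,215). The valve is near (360,140). In the side view the red head is near (251,170) and the green button near (265,201). Next I'll measure them.

```bash
cat > h.py <<'E'
import cv2,numpy as np
def ray(s,u,v,z):
    K,R,t=s["camera_matrix"],s["R"],s["t"]
    c=-R.T@t; d=R.T@np.linalg.inv(K)@np.array([u,v,1.]); return c+d*(z-c[2])/d[2]
def blob(s,col,box):
    h=cv2.cvtColor(s["pixels"],cv2.COLOR_BGR2HSV); H,S,V=[h[...,i].astype(int) for i in range(3)]
    m={"red":((H<9)|(H>172))&(S>150)&(V>70),"green":(H>55)&(H<90)&(S>100)&(V>50),"disc":(((H<40)|(H>172))&(S>150)&(V>70))}[col]
    k=np.zeros_like(m);x0,x1,y0,y1=box;k[y0:y1,x0:x1]=1;m=(m&k).astype(np.uint8)
    n,l,st,ce=cv2.connectedComponentsWithStats(m);i=1+np.argmax(st[1:,4]);return ce[i],st[i],(l==i).astype(np.uint8)
def tri(a,pa,b,pb):
    P=[s["camera_matrix"]@np.c_[s["R"],s["t"]] for s in(a,b)]
    X=cv2.triangulatePoints(P[0],P[1],np.array(pa,float).reshape(2,1),np.array(pb,float).reshape(2,1));return (X[:3]/X[3]).ravel()
E
python3 - <<'E'
from h import *
import pickle
d=pickle.load(open("d0.pkl","rb"));T,S=d["top"],d["side"]
bt=(270,330,140,185);bs=(225,280,155,190)
for c,B1,B2,z in(("red",bt,bs,.119),("disc",bt,bs,.0885),("green",(250,280,192,218),(255,275,190,208),.1)):
    p,st,m=blob(T,c,B1);q,st2,_=blob(S,c,B2)
    if c=="disc":
        cn=max(cv2.findContours(m,0,1)[0],key=cv2.contourArea);e=cv2.fitEllipse(cn);print(e);p=e[0]
    print(c,p,st,q,st2,ray(T,*p,z).round(4),"tri",tri(T,p,S,q).round(4),"side",ray(S,*q,z).round(4))
    if c=="red":
        X0=ray(T,*p,.115)
        for r in range(0,360,10): pass
        cn=max(cv2.findContours(m,0,1)[0],key=cv2.contourArea)[:,0]
        P=np.array([ray(T,*x,.118)-X0 for x in cn]);a=np.degrees(np.arctan2(P[:,1],P[:,0]));r=np.hypot(P[:,0],P[:,1])
        o=np.argsort(a);print([(int(a[i]),int(r[i]*1000)) for i in o])
# dark box outline, at z=.083
g=cv2.cvtColor(T["pixels"],cv2.COLOR_BGR2GRAY);m=np.zeros_like(g);m[120:240,198:335]=255
m[(g>95)]=0;m=cv2.morphologyEx(m,cv2.MORPH_OPEN,np.ones((9,9)))
cn=max(cv2.findContours(cv2.morphologyEx(m,cv2.MORPH_CLOSE,np.ones((25,25))),0,1)[0],key=cv2.contourArea)
b=cv2.boxPoints(cv2.minAreaRect(cn));W=np.array([ray(T,*x,.083) for x in b]);print(b,W.round(3),np.linalg.norm(W[0]-W[1]),np.linalg.norm(W[1]-W[2]),W.mean(0),np.degrees(np.arctan2(*(W[1]-W[0])[1::-1])),np.degrees(np.arctan2(*(W[2]-W[1])[1::-1])))
c=np.vstack([cv2.resize(T["pixels"][125:245,195:385],None,fx=4,fy=4,interpolation=2)]);cv2.imwrite("pics/crop0.png",c)
E
```

```text
red [296.19920319 160.7250996 ] [285 148  23  21 251] [250.92670157 169.15183246] [241 163  21  15 191] [ 0.6359 -0.1552  0.119 ] tri [ 0.6382 -0.1564  0.106 ] side [ 0.6254 -0.1387  0.119 ]
[(-177, 18), (-169, 18), (-160, 16), (-152, 18), (-150, 21), (-145, 22), (-140, 24), (-136, 25), (-133, 27), (-130, 29), (-123, 30), (-119, 28), (-114, 27), (-110, 27), (-106, 24), (-101, 21), (-95, 18), (-87, 18), (-78, 16), (-70, 17), (-63, 18), (-53, 17), (-41, 17), (-37, 19), (-27, 20), (-25, 22), (-17, 24), (-16, 26), (-10, 28), (-9, 31), (-5, 30), (0, 30), (4, 28), (10, 26), (11, 23), (18, 22), (21, 20), (31, 19), (41, 18), (52, 18), (58, 17), (68, 18), (76, 18), (83, 17), (91, 20), (97, 22), (101, 25), (105, 28), (109, 29), (114, 30), (120, 29), (126, 29), (130, 27), (133, 25), (133, 22), (138, 20), (144, 18), (150, 17), (160, 19), (167, 18), (175, 18)]
((295.1669616699219, 161.74737548828125), (26.16864013671875, 27.93850326538086), 17.57849884033203)
disc (295.1669616699219, 161.74737548828125) [281 148  29  29 517] [250.79166667 172.85677083] [237 163  28  20 384] [ 0.6381 -0.1559  0.0885] tri [ 0.6375 -0.1549  0.0954] side [ 0.6446 -0.1638  0.0885]
green [263.81818182 204.35064935] [259 200  10  10  77] [265.19277108 199.15662651] [260 195  11   9  83] [ 0.5336 -0.0739  0.1   ] tri [ 0.5342 -0.0736  0.0963] side [ 0.5316 -0.069   0.1   ]
[[196.02138 177.7342 ]
 [304.8691  122.24321]
 [339.58868 190.34697]
 [230.74094 245.83797]] [[ 0.606  0.094  0.083]
 [ 0.739 -0.185  0.083]
 [ 0.563 -0.264  0.083]
 [ 0.434  0.011  0.083]] 0.3097829052915723 0.1930371944770364 [ 0.58582643 -0.08600375  0.083     ] -64.54441499030175 -155.85564489093375
```

View pics/crop0.png

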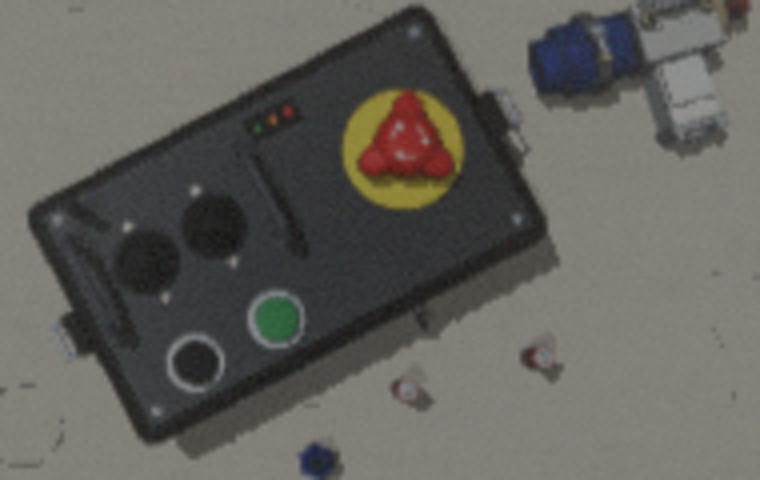

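The crop shows the three lobes pointing at about 116°, −124° and −4° in the world, so the head is untwisted. The disc-to-green distance is 131.7 mm against a nominal 132.8, which gives a box yaw of about 26° and a stop axis near (0.637, −0.1555). I'll move over it with the fingers shut and tool x along box y.

```bash
python3 -m inch '[[0.06,-0.04,0,-0.18,0],[0.12,-0.08,0,-0.36,0],[0.17,-0.11,0,-0.54,0],[0.22,-0.145,0,-0.72,0],[0.27,-0.18,0,-0.9,0],[0.32,-0.21,0,-1.08,0],[0.37,-0.24,0,-1.26,0],[0.42,-0.275,0,-1.44,0]]'
python3 - <<'E'
from rig import *
import numpy as np
s=sense();R=s["tool_rot"];print(s["t"],s["qpos"],s["position"],np.degrees(np.arctan2(R[1,0],R[0,0])),(R.T@(np.array([.637,-.1555,.19])-s["position"])).round(4))
E
```

```text
t: 1.1
position: [0.4973, -0.2977, 0.231]
tool_rot: [[-0.097, 0.995, -0.0], [0.995, 0.097, 0.0], [0.0, -0.0, -1.0]]
wrist_force: [-0.3, -0.1, -0.3]
width: 0.002
finger_force: 0.0
1.1 [-7.14279336e-01  7.82522400e-02  1.81634383e+00 -5.76065200e-05
  1.24728670e+00 -8.11089386e-01] [ 0.49732908 -0.29765851  0.23096191] 95.54785582866387 [0.128  0.1528 0.0409]
```

```bash
python3 -m inch '[[0.04,0.048,0,-0.17,0],[0.08,0.096,0.01,-0.34,0],[0.11,0.13,0.03,-0.357,0],[0.128,0.153,0.05,-0.357,0],[0.128,0.153,0.06,-0.357,0],[0.128,0.153,0.06,-0.357,0]]'
python3 - <<'E'
from rig import *
from h import *
import pickle
s=sense();R=s["tool_rot"];print(s["t"],s["position"],np.degrees(np.arctan2(R[1,0],R[0,0])),(R.T@(np.array([.637,-.1555,.121])-s["position"])).round(4),s["wrist_force"])
d={n:snapshot(n) for n in("top","side")};pickle.dump(d,open("d1.pkl","wb"))
a=cv2.resize(d["top"]["pixels"][110:230,220:370],None,fx=2.6,fy=2.6,interpolation=2)
b=cv2.resize(d["side"]["pixels"][100:220,180:330],None,fx=2.6,fy=2.6,interpolation=2)
cv2.imwrite("pics/c1.png",np.hstack([a,b]))
E
```

```text
t: 1.85
position: [0.6358, -0.1581, 0.1697]
tool_rot: [[-0.433, 0.901, -0.003], [0.901, 0.433, 0.001], [0.002, -0.002, -1.0]]
wrist_force: [-0.2, 0.2, -0.0]
width: 0.002
finger_force: 0.0
1.85 [ 0.63583598 -0.15812465  0.16973797] 115.66338620288231 [0.0018 0.0023 0.0487] [-0.16568005  0.21174653 -0.01497084]
```

View pics/c1.png

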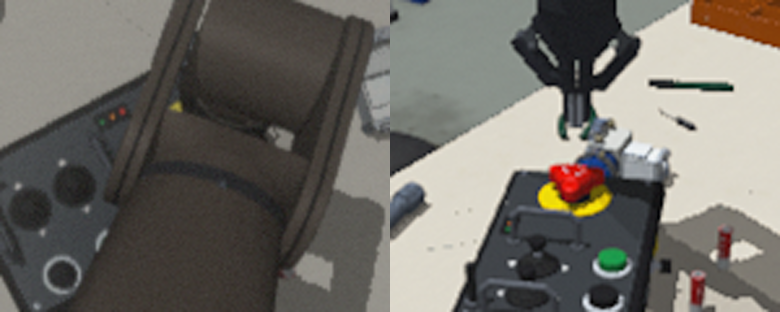

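The side crop shows the shut fingertips at about (577,130), straight above the red head at (577,178). Pressing down in steps.

```bash
python3 -m inch '[[0.002,0.002,0.03,0,0],[0.002,0.002,0.044,0,0],[0.002,0.002,0.050,0,0],[0.002,0.002,0.055,0,0],[0.002,0.002,0.055,0,0]]'; python3 -m inch '[[0,0,0.0015,0,0],[0,0,0.003,0,0],[0,0,0.003,0,0]]'
```

```text
t: 2.58
position: [0.638, -0.156, 0.1186]
tool_rot: [[-0.433, 0.901, -0.0], [0.901, 0.433, -0.001], [-0.001, -0.001, -1.0]]
wrist_force: [-3.9, 0.8, 6.6]
width: 0.006
finger_force: 3.2
t: 2.95
position: [0.6384, -0.1561, 0.117]
tool_rot: [[-0.433, 0.901, 0.001], [0.901, 0.433, -0.001], [-0.001, -0.0, -1.0]]
wrist_force: [-4.7, 0.8, 8.7]
width: 0.001
finger_force: 4.6
```

```bash
python3 -m inch '[[0,0,0.002,0,0],[0,0,0.004,0,0],[0,0,0.004,0,0]]'; python3 -m inch '[[0,0,0.002,0,0],[0,0,0.004,0,0],[0,0,0.004,0,0]]'
```

```text
t: 3.32
position: [0.6387, -0.1562, 0.1138]
tool_rot: [[-0.433, 0.901, 0.002], [0.901, 0.433, -0.002], [-0.002, 0.001, -1.0]]
wrist_force: [-5.3, 1.1, 10.1]
width: 0.001
finger_force: 4.9
t: 3.7
position: [0.6387, -0.1562, 0.11]
tool_rot: [[-0.433, 0.901, 0.001], [0.901, 0.433, -0.002], [-0.002, 0.0, -1.0]]
wrist_force: [-6.0, 1.3, 11.5]
width: -0.004
finger_force: 5.9
```

```bash
python3 -m inch '[[0,-0.001,0.002,0,0],[0,-0.001,0.004,0,0],[0,-0.001,0.004,0,0]]'; python3 - <<'E'
from rig import *
s=sense();print(s["position"],s["wrist_force"])
E
```

```text
t: 4.08
position: [0.6389, -0.1564, 0.1098]
tool_rot: [[-0.433, 0.901, 0.003], [0.901, 0.433, -0.001], [-0.003, 0.002, -1.0]]
wrist_force: [-10.0, 4.7, 22.3]
width: -0.004
finger_force: 11.7
[ 0.63892695 -0.15639876  0.10982487] [-10.00962636   4.70093802  22.30042171]
```

The hard stop is reached: z no longer changes and the force has doubled. Lifting off and checking the latch.

```bash
python3 -m inch '[[0,0.001,-0.006,0,0],[0,0.001,-0.018,0,0],[0,0.001,-0.035,0,0],[0,0.001,-0.05,0,0],[0,0.001,-0.05,0,0],[0,0.001,-0.05,0,0]]'; python3 - <<'E'
from rig import *
from h import *
import pickle
d0=pickle.load(open("d0.pkl","rb"))["side"]
s=sense();S=snapshot("side")
for q in(d0,S):
    p,st,_=blob(q,"red",(225,280,150,190));p2,st2,_=blob(q,"disc",(225,280,150,190));g,_,_=blob(q,"green",(255,280,190,208));print(p,st,p2,st2,g)
R=s["tool_rot"];X=np.array([.637,-.1555,0]);a=np.radians(26);bx=np.array([np.cos(a),np.sin(a),0]);by=np.array([-bx[1],bx[0],0])
print(s["position"],s["wrist_force"])
T=X-27*1e-3*bx+.034*by; T[2]=.16;print("pre",T,(R.T@(T-s["position"])).round(4))
cv2.imwrite("pics/c2.png",cv2.resize(S["pixels"][100:220,180:330],None,fx=4,fy=4,interpolation=2))
E
```

```text
t: 4.82
position: [0.6377, -0.1552, 0.1509]
tool_rot: [[-0.433, 0.901, -0.001], [0.901, 0.433, 0.0], [0.001, -0.0, -1.0]]
wrist_force: [-0.6, 0.7, -0.1]
width: -0.001
finger_force: 0.0
[250.92670157 169.15183246] [241 163  21  15 191] [250.79166667 172.85677083] [237 163  28  20 384] [265.19277108 199.15662651]
[251.11827957 171.71505376] [241 166  22  14 186] [250.89142857 174.15142857] [237 166  29  17 350] [265.19277108 199.15662651]
[ 0.63768564 -0.15523844  0.15092208] [-0.56450761  0.68444133 -0.14458346]
pre [ 0.59782794 -0.13677702  0.16      ] [ 0.0339 -0.0279 -0.009 ]
```

View pics/c2.png

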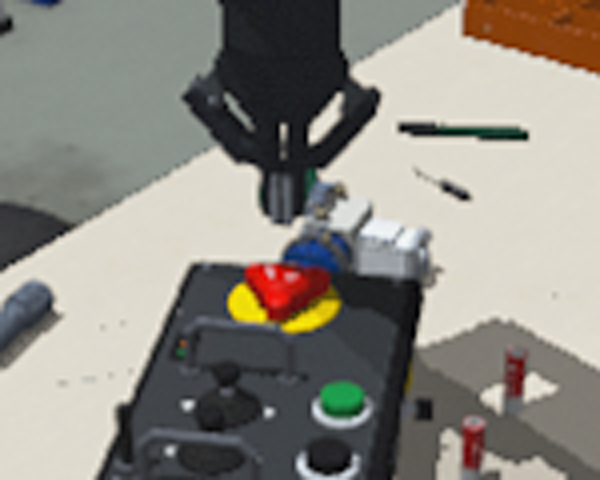

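The side crop shows the head (centre about (285,290)) lowered and still in, with no finger on it. The green button has not moved a pixel, so the box is still in place. Next I'll put the fingertip into the gap at 150° beside the left lobe.

```bash
python3 -m inch '[[0.017,-0.016,0,0,0],[0.034,-0.031,0,0,0],[0.034,-0.031,0.02,0,0],[0.034,-0.031,0.04,0,0],[0.034,-0.031,0.052,0,0],[0.034,-0.031,0.057,0,0],[0.034,-0.031,0.057,0,0]]'; python3 -m inch '[[0,0.002,0,0,0],[0,0.004,0,0,0],[0,0.004,0,0,0]]'
```

```text
t: 5.75
position: [0.5953, -0.1382, 0.0937]
tool_rot: [[-0.433, 0.901, -0.001], [0.901, 0.433, 0.0], [0.001, -0.001, -1.0]]
wrist_force: [0.5, 0.0, -0.0]
width: 0.005
finger_force: 0.0
t: 6.12
position: [0.5993, -0.1364, 0.0949]
tool_rot: [[-0.433, 0.901, 0.001], [0.901, 0.433, -0.0], [-0.001, 0.001, -1.0]]
wrist_force: [-0.4, 0.4, -0.0]
width: 0.0
finger_force: 0.0
```

```bash
for i in 1; do python3 -m inch '[[0,0.001,0,0,0],[0,0.003,0,0,0],[0,0.003,0,0,0]]'; python3 -m inch '[[0,0.002,0,0,0],[0,0.004,0,0,0],[0,0.004,0,0,0]]'; done | grep -v rot;  python3 -m inch '[[0,0.002,0,0,0],[0,0.004,0,0,0],[0,0.004,0,0,0]]' | grep -v rot; python3 - <<'E'
from rig import *
from h import *
S=snapshot("side");print(blob(S,"red",(225,280,150,190))[:2],blob(S,"green",(255,280,190,208))[0])
E
```

```text
t: 6.5
position: [0.6017, -0.135, 0.0943]
wrist_force: [1.0, 0.2, 0.5]
width: 0.002
finger_force: 0.0
t: 6.88
position: [0.6053, -0.1333, 0.0943]
wrist_force: [0.4, -0.2, -0.1]
width: -0.002
finger_force: 0.0
t: 7.25
position: [0.6088, -0.1314, 0.0942]
wrist_force: [-0.9, 0.8, 0.7]
width: 0.001
finger_force: 0.5
(array([245.68333333, 172.15      ]), array([242, 167,   7,  13,  60], dtype=int32)) [265.19277108 199.15662651]
```

```bash
python3 -m inch '[[0,0.002,0,0,0],[0,0.004,0,0,0],[0,0.004,0,0,0]]' | grep -v rot;  python3 -m inch '[[0,0.002,0,0,0],[0,0.004,0,0,0],[0,0.004,0,0,0]]' | grep -v rot; python3 - <<'E'
from rig import *
from h import *
S=snapshot("side");print(blob(S,"red",(225,280,150,190))[:2],blob(S,"green",(255,280,190,208))[0])
cv2.imwrite("pics/c3.png",cv2.resize(S["pixels"][110:220,180:330],None,fx=4,fy=4,interpolation=2))
E
```

```text
t: 7.68
position: [0.6122, -0.1296, 0.0941]
wrist_force: [-2.6, 1.9, 0.8]
width: -0.001
finger_force: 1.5
t: 8.05
position: [0.6163, -0.1279, 0.0943]
wrist_force: [-2.5, 0.3, 1.3]
width: 0.0
finger_force: 1.5
(array([258.97222222, 171.58333333]), array([257, 168,   6,   8,  36], dtype=int32)) [265.19277108 199.15662651]
```

View pics/c3.png

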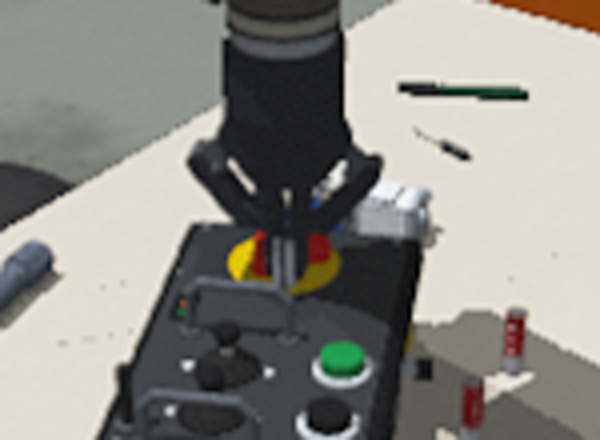

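The finger stands in front of the head (about (285,260)), the head is turning with about 2.5 N, and the green button at (342,360) has not moved. Continuing.

```bash
for i in 1; do python3 -m inch '[[0,0.002,0,0,0],[0,0.003,0,0,0],[0,0.003,0,0,0]]'; python3 -m inch '[[0,0.002,0,0,0],[0,0.003,0,0,0],[0,0.003,0,0,0]]'; done | grep -v rot; python3 - <<'E'
from rig import *
from h import *
S=snapshot("side");print(blob(S,"red",(225,280,150,190))[:2],blob(S,"green",(255,280,190,208))[0])
E
```

```text
t: 8.48
position: [0.6192, -0.1267, 0.0944]
wrist_force: [-1.4, 1.8, 0.8]
width: -0.003
finger_force: 1.1
t: 8.85
position: [0.6216, -0.1257, 0.0943]
wrist_force: [-1.5, 0.4, -0.3]
width: -0.0
finger_force: 0.6
(array([257.87804878, 170.58536585]), array([255, 168,   7,   7,  41], dtype=int32)) [265.19277108 199.15662651]
```

```bash
python3 -m inch '[[0,0.001,0,0,0],[0,0.002,0,0,0],[0,0.002,0,0,0]]'|grep -v rot; cat > st.py <<'E'
from rig import *
from h import *
S=snapshot("side");h=cv2.cvtColor(S["pixels"],cv2.COLOR_BGR2HSV).astype(int);m=((h[...,0]<9)|(h[...,0]>172))&(h[...,1]>150)&(h[...,2]>70)
v,u=np.nonzero(m[155:190,225:285]);print(len(u),u.min()+225,u.max()+225,v.min()+155,v.max()+155,blob(S,"green",(255,280,190,208))[0])
E
python3 st.py;python3 -m inch '[[0,0.001,0,0,0],[0,0.002,0,0,0],[0,0.002,0,0,0]]'|grep -v rot;python3 st.py
```

```text
t: 9.28
position: [0.6233, -0.1246, 0.0943]
wrist_force: [-2.5, 0.4, 0.6]
width: -0.003
finger_force: 0.9
57 242 262 167 174 [265.19277108 199.15662651]
t: 9.7
position: [0.625, -0.1242, 0.0943]
wrist_force: [-1.4, -1.5, -0.9]
width: -0.001
finger_force: 0.9
59 241 261 167 174 [265.13095238 199.16666667]
```

```bash
python3 -m inch '[[0,0.001,0,0,0],[0,0.002,0,0,0],[0,0.002,0,0,0]]'|grep -v rot; python3 st.py;python3 -m inch '[[0,0.001,0,0,0],[0,0.002,0,0,0],[0,0.002,0,0,0]]'|grep -v rot;python3 st.py;python3 -c "
from rig import *
import cv2
cv2.imwrite('pics/c4.png',cv2.resize(snapshot('side')['pixels'][110:220,180:330],None,fx=4,fy=4,interpolation=2))"
```

```text
t: 10.12
position: [0.6268, -0.1227, 0.0943]
wrist_force: [-1.9, -1.5, 0.1]
width: -0.002
finger_force: 0.8
61 241 261 167 174 [265.19277108 199.15662651]
t: 10.55
position: [0.6287, -0.122, 0.0943]
wrist_force: [-1.5, 0.0, -0.4]
width: 0.001
finger_force: 0.9
66 252 261 167 174 [265.19277108 199.15662651]
```

View pics/c4.png

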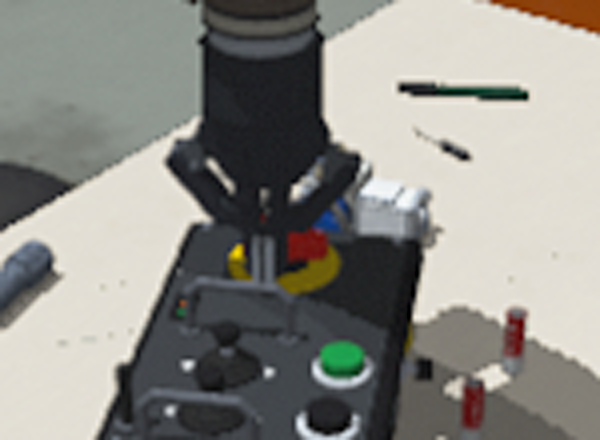

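The head's right part shows at about (305,245) and is still low, so it is latched. The fingertip is probably narrower than its pads and slid over the lobe. I'll back off, feel inwards for the round middle, then push again closer to the axis.

```bash
python3 -m inch '[[0,-0.008,0,0,0],[0,-0.016,0,0,0],[0,-0.022,0,0,0],[0,-0.022,0,0,0],[-0.002,-0.022,0,0,0],[-0.003,-0.022,0,0,0]]'|grep -v rot; python3 st.py;python3 -m inch '[[0,0.005,0,0,0],[0,0.010,0,0,0],[0,0.013,0,0,0],[0,0.013,0,0,0]]'|grep -v rot; python3 -m inch '[[-0.001,0,0,0,0],[-0.002,0,0,0,0],[-0.002,0,0,0,0]]'|grep -v rot;
```

```text
t: 11.4
position: [0.6069, -0.1303, 0.0937]
wrist_force: [-9.5, 12.4, 5.8]
width: -0.002
finger_force: 7.2
49 241 261 167 177 [265.19277108 199.15662651]
t: 11.95
position: [0.6209, -0.1249, 0.0941]
wrist_force: [-2.6, 10.7, 3.1]
width: -0.002
finger_force: 5.3
t: 12.32
position: [0.6215, -0.126, 0.0941]
wrist_force: [-3.4, 13.0, 2.6]
width: -0.0
finger_force: 6.6
```

```bash
python3 -m inch '[[0.006,0,0,0,0],[0.01,0,0,0,0],[0.012,-0.03,-0.03,0,0],[0.04,-0.08,-0.06,0,0],[0.06,-0.13,-0.06,0,0],[0.06,-0.15,-0.06,0,0]]'|grep -v rot; python3 st.py; python3 - <<'E'
from rig import *
from h import *
T=snapshot("top");S=snapshot("side")
a=cv2.resize(T["pixels"][130:220,210:340],None,fx=3,fy=3,interpolation=2)
b=cv2.resize(S["pixels"][130:220,190:320],None,fx=3,fy=3,interpolation=2)
cv2.imwrite("pics/c5.png",np.hstack([a,b]))
p,st,m=blob(T,"red",(270,330,140,185));print(p,st,ray(T,*p,.107))
p2=blob(T,"disc",(270,330,140,185));print(p2[:2])
X0=np.array([.6377,-.1555,0]);cn=max(cv2.findContours(m,0,1)[0],key=cv2.contourArea)[:,0]
P=np.array([ray(T,*x,.107)-X0 for x in cn]);A=np.degrees(np.arctan2(P[:,1],P[:,0]));r=np.hypot(P[:,0],P[:,1]);o=np.argsort(A);print([(int(A[i]),int(r[i]*1000)) for i in o])
E
```

```text
t: 13.08
position: [0.4595, -0.1416, 0.1545]
wrist_force: [0.5, -0.1, 0.3]
width: -0.004
finger_force: 0.0
197 241 261 163 177 [265.22891566 199.10843373]
[296.41129032 160.62903226] [285 148  23  21 248] [ 0.63794067 -0.15707284  0.107     ]
(array([296.76      , 162.27111111]), array([283, 148,  28,  29, 450], dtype=int32))
[(-172, 18), (-165, 18), (-155, 17), (-148, 18), (-146, 21), (-141, 23), (-137, 25), (-133, 26), (-130, 28), (-127, 30), (-121, 31), (-117, 30), (-112, 29), (-108, 28), (-104, 25), (-98, 25), (-93, 22), (-86, 20), (-79, 20), (-70, 18), (-64, 20), (-54, 19), (-49, 20), (-39, 21), (-30, 21), (-27, 24), (-25, 26), (-18, 27), (-17, 30), (-12, 32), (-7, 31), (-3, 31), (1, 29), (6, 26), (7, 24), (9, 22), (17, 20), (26, 19), (30, 16), (42, 16), (54, 16), (62, 15), (73, 17), (81, 16), (90, 19), (96, 21), (101, 24), (106, 25), (109, 28), (116, 27), (120, 28), (127, 28), (131, 26), (135, 24), (139, 22), (140, 19), (147, 18), (154, 16), (162, 16), (171, 18), (179, 17)]
```

View pics/c5.png

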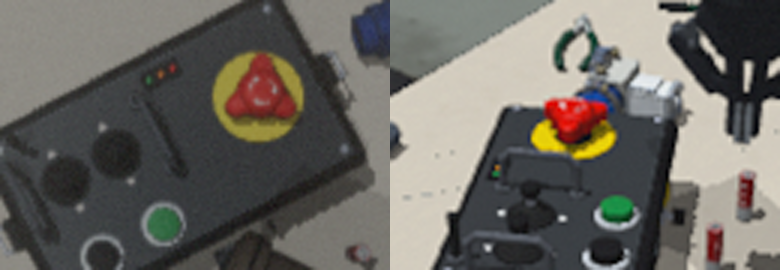

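The top view shows the red head at (262,88) with its lobes back at their rest angles. In the side view it stands high at (577,118), and its mask matches the first picture (rows 163–177), so it is out and turned back. Now the green button at (617,208).

```bash
python3 -m inch '[[0.015,0.048,0,0,0],[0.029,0.096,0.0,0,0],[0.029,0.096,0.03,0,0],[0.029,0.096,0.045,0,0],[0.029,0.096,0.052,0,0],[0.029,0.096,0.055,0,0],[0.029,0.096,0.058,0,0],[0.029,0.096,0.058,0,0]]'|grep -v rot;python3 -m inch '[[0,0,0.002,0,0],[0,0,0.004,0,0],[0,0,0.006,0,0],[0,0,0.006,0,0]]'|grep -v rot
```

```text
t: 14.22
position: [0.5358, -0.0741, 0.0974]
wrist_force: [-1.9, 0.3, 4.2]
width: -0.003
finger_force: 2.0
t: 14.72
position: [0.536, -0.0741, 0.0952]
wrist_force: [-11.6, 2.8, 23.9]
width: 0.0
finger_force: 12.3
```

Fully in: it bottomed at z = 0.0952. Backing off and checking.

```bash
python3 -m inch '[[0,0,-0.008,0,0],[0,0,-0.03,0,0],[0,0,-0.07,0,0],[0,-0.05,-0.1,0,0],[0,-0.1,-0.12,0,0],[0,-0.14,-0.12,0,0],[0,-0.14,-0.12,0,0],[0,-0.14,-0.12,0,0]]'|grep -v rot; python3 st.py; python3 - <<'E'
from rig import *
from h import *
import pickle
T=snapshot("top");T0=pickle.load(open("d0.pkl","rb"))["top"]
for s in(T0,T):print(blob(s,"red",(270,330,140,185))[:2],blob(s,"green",(250,280,192,218))[0])
cv2.imwrite("pics/c6.png",np.hstack([x[110:260,200:395] for x in (T["pixels"],snapshot("side")["pixels"])]).repeat(2,0).repeat(2,1))
E
```

```text
t: 15.72
position: [0.4097, -0.1344, 0.2103]
wrist_force: [1.3, 0.1, 0.2]
width: 0.002
finger_force: 0.0
198 241 261 163 177 [265.22891566 199.10843373]
(array([296.19920319, 160.7250996 ]), array([285, 148,  23,  21, 251], dtype=int32)) [263.81818182 204.35064935]
(array([296.3968254 , 160.63492063]), array([285, 148,  23,  21, 252], dtype=int32)) [264.28571429 204.32467532]
```

View pics/c6.png

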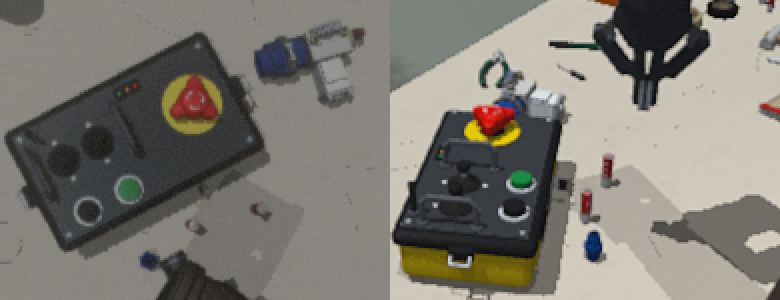

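The red head (195,100) and green button (128,188) are both out, the box is in place within a pixel, and the valve, fitting and batteries are standing as before. The arm is clear, so I'm handing in.

```bash
python3 -c "
from rig import *
print(job_done())"
```

```text
the job is handed in; nothing more can be done
None
```

I handed the job in at about 16 s with all three steps done: the stop button was latched, its head was pushed round until it sprang back out, and the green button was pressed fully in; the last pictures show both buttons out and nothing visibly moved, though the first twist push slipped off the lobe and I didn't see the moment the head released (no verdict came back).

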